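# Put the garlic away in the swivel-lid keeper under the shelf

### The arm

A 6-joint arm with a two-finger parallel gripper is mounted at the origin on a cart in front of the work surface, level with it; the furniture and walls round the work are solid. World frame = base frame: x ahead of the robot, y to its left, z up, the work surface at z = 0. Lengths are in mm, angles in rad, forces in N, time in s.
With the tool pointing down it reaches from about 250 to 800 mm from the base axis. Payload 8.5 kg.
Tool frame: the origin (TCP) lies midway between the tips of the shut fingers; the grasp point (between the pads) lies 19 mm behind it (arm.tcp_to_grasp is the distance from the TCP to the grasp point, in mm); z points along the fingers, y is the line along which they close (so a half turn about z gives the same grasp; the last joint's range is limited). The gripper opens to 85 mm and grips with 20 to 120 N. Pads are 22 mm wide; open, the fingers measure 114 mm over their backs; the gripper's body (76 mm by 85 mm) begins 54 mm behind the grasp point. The pads swing forward as they close: fully open they stand 13 mm farther back than shut.
Start: joints at [-1.307, 0.238, -0.013, 1.319, 0, 1.571], TCP at [136.881, -506.796, 231.276] pointing down, gripper open.
Joint ranges: [-2.66, 2.66], [-1.03, 1.9], [-1.14, 1.46], [-1.82, 2.27], [-1.45, 1.34], [-3.14, 3.14]. Speed limits (rad/s): [2.22, 2.22, 2.79, 3.14, 3.14, 3.14].

### API

Orientations are given as a rotation vector (axis times angle).
In Python, from workcell import arm gives the robot as it stands. The module is installed in compiled form; this text tells all that it offers.
- The arm moves only by the tool move_arm, never from a script. Its argument "increments" is a list that holds one entry, the list of rows, each a list of 7 numbers: the shift along the world's x, y, z in mm, then the turn, a rotation vector about the world's x, y, z in rad, then the closure in counts, from 0 (fully open) to 255 (shut). A call has 1 to 12 rows; each row is the pose to reach, as a shift and turn from the pose commanded when the call began; what a row does not reach only later rows make up. A row lasts 1/8 s, in which the tool goes at most 62.5 mm and 10.7 degrees, less where a joint would pass 70% of its speed; a pose out of reach is approached as far as the arm can. A call with a gripper value outside its range is refused whole. The fingers move at their own pace and stop on an object; "grip_force" is the grip in N (left out, the last holds). Time passes only in rows, so rows that repeat a pose let the fingers close. It gives the time, the measured TCP pose, the force, the opening and the grip force at its end, in the units of the state.
- arm.get_obs(): the state, without advancing time (a new reading comes with each control period).
- arm.camera(name): name is "scene" or "side" or "wrist"; returns (picture, depth): 400x640x3 uint8, red, green, blue; 400x640 float32, mm along the optical axis (not along the pixel's ray), 0 where there is no reading.
- arm.camera_model(name): a dict with "vfov" (degrees; the focal length in pixels is half the picture's height over the tangent of half this angle, whatever the lens; pixels are square), "cx", "cy" (the principal point, pixels), "k1" (the pictures are not rectified: a ray, as slopes to the right and down, at radius r is drawn at 1 + k1 r^2 times it, then the intrinsics apply), "pose" (4x4, takes a point from camera to world coordinates). Camera axes: x right, y down, z forward; pixel columns grow to the right and rows downward; lengths in mm; the calibration is good to about 2 mm. A picture is of the moment at which its call begins: read the wrist's pose just before it. camera_model takes no time and is no camera call; for the wrist camera it gives the pose at the moment of the call.
- arm.sign_off(): hands the job in; it is judged then, once.
Trained networks look in the newest picture that a camera, given by its name, has taken for a name from the list of things; names that differ only in an ending like _2 or _b are one class to them, and where a whole thing is asked for, a point or a joint stands for the part that bears it (a point fixed in the world has none). Each returns a list of dicts, best first, with "p" (0 to 1); they miss things now and then, are a little off and sometimes report something else, mostly with a low value. They report only what shows in the picture. A call takes as long as a camera call. They do not tell look-alikes from the thing itself.
- arm.spot_in(camera, label): "point" ([row, column] in pixels, amid what is visible of it).
- arm.silhouettes(camera, label): "region" (400x640 bool, what is visible of it) and "point" ([row, column] in pixels, amid what is visible of it).
- arm.pinpoint(camera, label): "point" ([row, column] in pixels: a listed point, or the origin of a listed thing).
The state is a dict: "time_s": time; "joints": joint angles; "qvel": joint speeds; "tau": joint torques, N m; "tool_pos": TCP position; "ee_rot": TCP orientation; "ft_force": force on the tool from outside, world axes, zero at the start; "moment": the same for the moment, N m; "gripper_width": finger opening in mm; "grasp_force": force on a finger pad.
Only numpy, scipy, OpenCV 4.12 (cv2) and the standard library are available. Lean on these libraries where they do the work, as an engineer would, in place of code of your own. Each camera call takes 0.05 s, during which the arm holds its last target. There are 200 camera calls.

### The job

The bulb of garlic on the chopping board belongs in the wooden garlic keeper that stands under the little shelf. Swivel the keeper's flush lid wide open on its pin (it has no handle: press lightly on the wood near its free end and drag it round towards you), put the garlic inside, and swing the lid back until it lies fully shut over the keeper. Reach in at a slant so as not to knock the shelf, do not press hard on the thin lid, and leave everything else where it stands.

Things in the scene. Friction and masses are not known exactly. Their poses are not given: they have to be found in the camera images.
- keeper: garlic keeper: plain brown wooden box, 220 mm long (y) by 100 mm (x), fixed to the worktop. Origin: centre of its underside; z up, x to its back (away from the robot), y to its rounded pin end at the left. Walls 8 mm, inside floor at 6 mm, rims at 72 mm; only the back wall rises to 84.5 mm, level with the lid's top, and hides the lid's rear edge
- pin (a point): the lid's pivot: brass cap at the left end of the keeper, 6 mm in front of and 63 mm to the left of the keeper's centre, at the height of the lid's upper face (84.5 mm). Axes as the keeper's
- lid (a joint): angle of the lid about the upright pin, rad: 0 = shut (stop at the back wall), grows to 1.95 as its free right end swings towards the robot and then left (clockwise from above); at 1.57 the lid points from the pin straight out of the keeper's front. Starts shut or a little ajar. The hinge drags with about 0.3 N m (2 N at the free end), no spring: it stays where it is left
- lid_end (a point): point on the lid's upper face, on its middle line, 145 mm from the pin, 28 mm from the free end; moves with the lid. Lid: smooth plate of paler wood without handle, 12 mm thick, 94 mm wide, 220 mm long, upper face 84.5 mm above the worktop, half-round about the pin, square at the free end; shut, its front edge overhangs the keeper's front by 3 mm
- riser: small shelf: dark wooden board 420 mm (y) by 150 mm (x), 20 mm thick, on C-shaped 10 mm steel bars at its two ends, open to the front, fixed. Origin on the worktop under the board's centre, axes much as the keeper's. Board's underside 270 mm above the worktop, the bars under it 260 mm; front edge 75 mm in front of its centre, so it roofs most of the keeper
- garlic_mid (a point): centre of the garlic bulb, whitish, 60 x 57 x 58 mm high, 30 to 55 g, 29 mm above its underside; it stands on the chopping board
- board: wooden chopping board 250 mm (x) by 360 mm (y), 21 mm thick, lying fixed on the worktop at the right; origin at the centre of its underside
- lime: green lime, 57 x 46 x 45 mm, on the board, a bystander; origin at its underside
- tomato: tomato, 65 mm across, 66 mm high, on the board, a bystander; origin at its underside
- onion: brown onion, 83 mm across, 94 mm high, a bystander at the left; origin at its underside
- tin: food tin, 76 mm diameter, 58 mm high, a bystander under the right half of the small shelf; origin at its underside
- mug: mug, 92 mm diameter, 95 mm high, a bystander at the left; origin at its underside
- spice_1: spice jar, 45 mm diameter, 106 mm high, standing on the small shelf, a bystander; origin at its underside
- spice_2: second such spice jar on the small shelf
- honey: honey jar, 64 mm diameter, 87 mm high, standing on the small shelf, a bystander; origin at its underside
- mouth (a point): middle of the part of the keeper's mouth where the garlic has room: 45 mm right of the keeper's centre, at rim height (72 mm). Free inside: 42 mm to front and back, 57 mm to the right, 55 mm to the left. A pillar 20 mm thick stands inside under the pin
There are look-alikes about, which are no part of the job. Leave any orange look-alike of the part that bears garlic_mid alone.

How it is judged:
By the outcome, as a careful person would: the job done as asked, in the order asked, and still so for the second after the job is handed in, with the robot touching nothing.
It also fails if it takes over 72 s, if anything falls off the work surface, if the arm or the gripper's body presses on something with over 40 N, if the wrist force passes 120 N, or if a joint passes its speed limit or range.

## Working session

There is one attempt and no reset: what is moved stays moved. The work goes in short steps, Python scripts to look and compute and a tool call to move; the robot and the scene stay as the last step left them, time stands still between calls to the robot, and variables do not carry over. Pictures are saved under pics/ and viewed, at most 10 in all, crops included, and the job is handed in when it is done.

Besides the shell and the picture viewer there is one more tool, called in YAML: its name, and indented under it one key for each argument. move_arm: Moves the arm, as the interface text tells. Its arguments: {"type":"object","properties":{"increments":{"type":"array"},"grip_force":{"type":"number"}},"required":["increments"]}

```bash
mkdir -p pics; cat > h.py <<'E'
import numpy as np, cv2
from workcell import arm
def K(m):
    f=200/np.tan(np.radians(m["vfov"])/2); return f
def ray(m,rc):
    f=K(m); d=np.array([(rc[1]-m["cx"])/f,(rc[0]-m["cy"])/f]); u=d.copy()
    for _ in range(20): u=d/(1+m["k1"]*(u@u))
    return np.array([u[0],u[1],1.])
def at_z(m,rc,z):
    P=np.array(m["pose"]); d=P[:3,:3]@ray(m,rc); o=P[:3,3]; return o+d*(z-o[2])/d[2]
def at_d(m,rc,dep):
    P=np.array(m["pose"]); return P[:3,3]+P[:3,:3]@(ray(m,rc)*dep)
def proj(m,p):
    P=np.array(m["pose"]); c=P[:3,:3].T@(np.array(p)-P[:3,3]); u=c[:2]/c[2]; u=u*(1+m["k1"]*(u@u)); f=K(m)
    return u[1]*f+m["cy"],u[0]*f+m["cx"]
def save(n,im,s=1.25): cv2.imwrite(f"pics/{n}.png",cv2.resize(im[:,:,::-1],None,fx=s,fy=s))
E
python3 - <<'E'
from h import *
Z=dict(keeper=0,pin=84.5,lid_end=84.5,garlic_mid=50,riser=0,mouth=72,tin=0,onion=0,mug=0,board=0,tomato=21,lime=21)
for c in ("scene","side"):
    im,d=arm.camera(c); save(c,im); m=arm.camera_model(c); np.savez(c,im=im,d=d)
    print(c,np.array(m["pose"])[:3,3].round())
    for n in Z:
        for r in arm.pinpoint(c,n)[:3]:
            p=r["point"]; print(n,round(r["p"],2),np.round(p),at_z(m,p,Z[n]).round())
E
```

```text
scene [  41. -836. 1041.]
keeper 0.86 [222. 316.] [579.  90.   0.]
pin 0.79 [206. 306.] [546. 113.  84.]
pin 0.6 [312. 379.] [ 505. -397.   84.]
pin 0.36 [153. 317.] [763. 399.  85.]
lid_end 0.72 [218. 332.] [596.   6.  84.]
garlic_mid 0.6 [302. 338.] [ 438. -288.   50.]
garlic_mid 0.46 [266. 327.] [ 481. -152.   50.]
mouth 0.68 [174. 268.] [513. 381.  72.]
mouth 0.56 [218. 328.] [594.  26.  72.]
tin 0.9 [244. 353.] [640. -76.   0.]
onion 0.66 [174. 274.] [569. 459.   0.]
board 0.57 [332. 372.] [ 487. -403.    0.]
board 0.26 [153. 318.] [834. 508.   0.]
tomato 0.8 [311. 377.] [ 533. -361.   21.]
lime 0.5 [342. 358.] [ 425. -417.   21.]
side [  -68. -1070.   893.]
keeper 0.82 [240. 327.] [583.  72.   0.]
keeper 0.65 [255. 359.] [644. -71.   0.]
pin 0.84 [218. 314.] [552. 129.  84.]
lid_end 0.84 [231. 339.] [595.  -0.  84.]
garlic_mid 0.55 [268. 333.] [ 484. -148.   50.]
garlic_mid 0.46 [294. 343.] [ 446. -281.   50.]
mouth 0.96 [229. 337.] [602.  30.  72.]
tin 0.6 [255. 358.] [643. -71.   0.]
mug 0.22 [242. 326.] [574.  63.   0.]
board 0.65 [327. 373.] [ 483. -399.    0.]
tomato 0.56 [305. 378.] [ 539. -346.   21.]
tomato 0.53 [165. 328.] [938. 702.  21.]
lime 0.71 [234. 340.] [640.  60.  21.]
lime 0.64 [334. 363.] [ 428. -425.   21.]
```

View pics/scene.png

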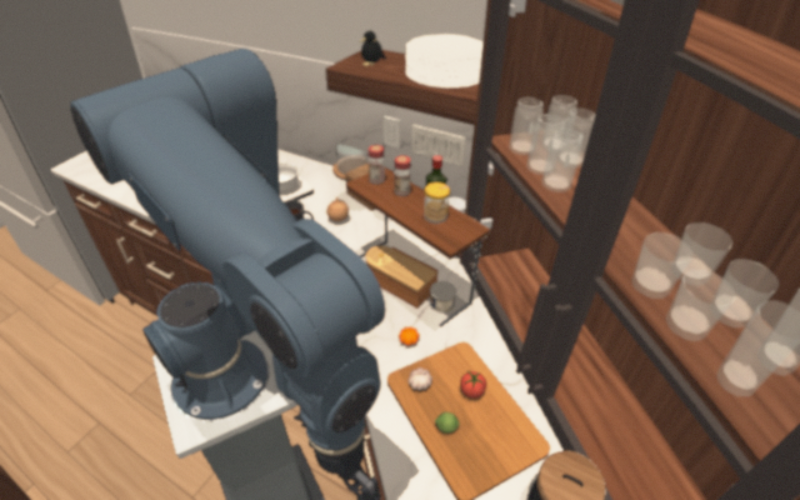

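View pics/side.png

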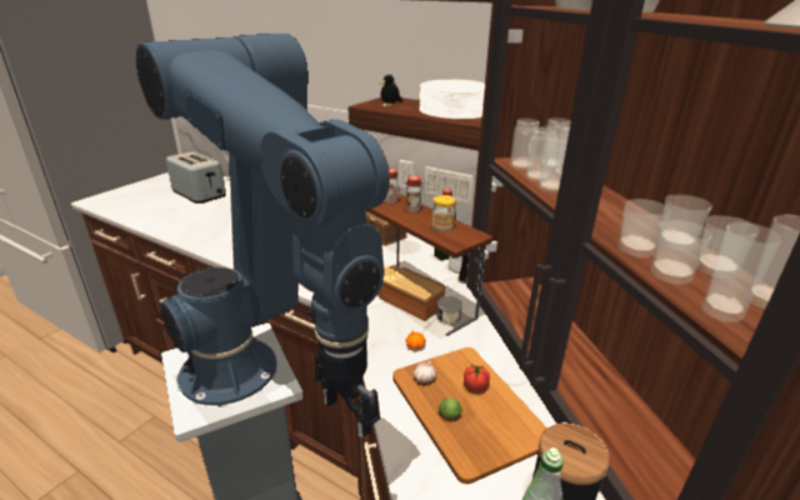

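The garlic is the whitish bulb on the board, scene (302,338). The orange thing at (266,327), off the board, is the look-alike. Next I get the wrist camera's mounting and an enlarged crop of the keeper and garlic.

```bash
python3 - <<'E'
from h import *
from scipy.spatial.transform import Rotation as R
m=arm.camera_model("wrist"); o=arm.get_obs()
T=np.eye(4); T[:3,:3]=R.from_rotvec(o["ee_rot"]).as_matrix(); T[:3,3]=o["tool_pos"]
print(o["ee_rot"],T.round(2)); print((np.linalg.inv(T)@np.array(m["pose"])).round(3), m["vfov"],m["cx"],m["cy"],m["k1"])
im=np.load("scene.npz")["im"]; save("crop1",im[150:330,260:420],4.0/1.25)
for c in("scene","side"):
    z=np.load(c+".npz"); mm=arm.camera_model(c)
    for n in("garlic_mid","lid","keeper","riser","tin","honey"):
        for r in arm.silhouettes(c,n)[:2]:
            ij=np.argwhere(r["region"]); 
            P=np.array([at_d(mm,p,z["d"][p[0],p[1]]) for p in ij if z["d"][p[0],p[1]]>0])
            print(c,n,round(r["p"],2),np.round(r["point"]),len(ij),np.percentile(P,[3,50,97],axis=0).round().tolist() if len(P) else "")
E
```

```text
[-3.11422096e+00 -4.13116452e-01  3.72572987e-05] [[ 9.7000e-01  2.6000e-01 -0.0000e+00  1.3689e+02]
 [ 2.6000e-01 -9.7000e-01  0.0000e+00 -5.0681e+02]
 [-0.0000e+00 -0.0000e+00 -1.0000e+00  2.3128e+02]
 [ 0.0000e+00  0.0000e+00  0.0000e+00  1.0000e+00]]
[[ 0.00000e+00 -9.63000e-01 -2.70000e-01  6.88930e+01]
 [ 1.00000e+00  0.00000e+00  1.00000e-03  2.58000e-01]
 [-0.00000e+00 -2.70000e-01  9.63000e-01 -1.42381e+02]
 [ 0.00000e+00  0.00000e+00  0.00000e+00  1.00000e+00]] 69.26284213037135 325.0688217577103 198.96564957960808 -0.004009206456680087
scene garlic_mid 0.84 [304. 334.] 219 [[405.0, -309.0, 45.0], [425.0, -293.0, 58.0], [449.0, -267.0, 73.0]]
scene garlic_mid 0.63 [219. 318.] 1777 [[509.0, -47.0, 8.0], [564.0, 32.0, 82.0], [643.0, 149.0, 87.0]]
scene lid 0.79 [212. 321.] 1059 [[509.0, -40.0, 78.0], [569.0, 51.0, 84.0], [634.0, 155.0, 88.0]]
scene lid 0.64 [219. 321.] 1751 [[511.0, -47.0, 7.0], [563.0, 30.0, 82.0], [642.0, 149.0, 87.0]]
scene keeper 0.93 [218. 321.] 1774 [[508.0, -47.0, 7.0], [563.0, 31.0, 82.0], [642.0, 146.0, 87.0]]
scene riser 0.75 [175. 336.] 3459 [[520.
[... 364 characters left out ...]
de garlic_mid 0.78 [296. 342.] 223 [[405.0, -310.0, 37.0], [424.0, -295.0, 58.0], [452.0, -273.0, 73.0]]
side garlic_mid 0.75 [270. 332.] 186 [[459.0, -167.0, 16.0], [479.0, -152.0, 35.0], [510.0, -125.0, 51.0]]
side lid 0.8 [223. 327.] 730 [[518.0, -42.0, 76.0], [572.0, 41.0, 86.0], [640.0, 156.0, 90.0]]
side keeper 0.58 [233. 331.] 1481 [[509.0, -47.0, 8.0], [561.0, 27.0, 78.0], [640.0, 134.0, 89.0]]
side riser 0.18 [236. 329.] 1511 [[509.0, -47.0, 7.0], [562.0, 27.0, 78.0], [642.0, 136.0, 89.0]]
side tin 0.88 [248. 361.] 417 [[608.0, -107.0, 4.0], [634.0, -86.0, 52.0], [676.0, -38.0, 60.0]]
side tin 0.45 [302. 380.] 360 [[501.0, -396.0, 34.0], [522.0, -377.0, 66.0], [556.0, -341.0, 76.0]]
```

View pics/crop1.png

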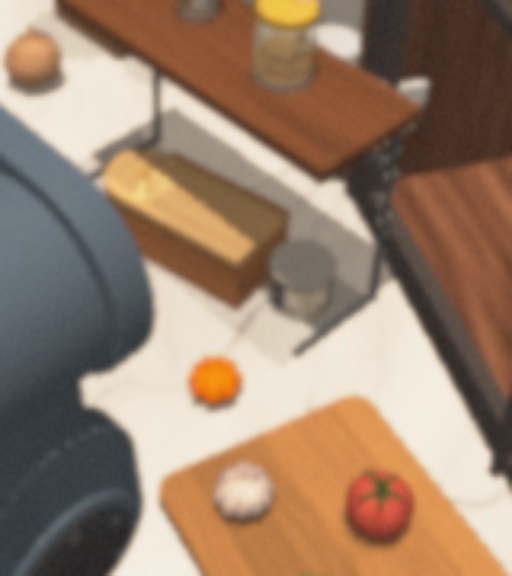

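```bash
python3 - <<'E'
from h import *
for c in("scene","side"):
    z=np.load(c+".npz"); m=arm.camera_model(c)
    g=[(r,q) for r in range(130,330) for q in range(270,440) if z["d"][r,q]>0]
    P=np.array([at_d(m,p,z["d"][p]) for p in g]); C=np.array([z["im"][p] for p in g]).astype(float)
    sel=lambda a,b,x0,x1,y0,y1:(P[:,2]>a)&(P[:,2]<b)&(P[:,0]>x0)&(P[:,0]<x1)&(P[:,1]>y0)&(P[:,1]<y1)
    for n,s in (("shelf",sel(280,298,480,800,-250,350)),("keepertop",sel(66,96,480,680,-70,180)),("tin",sel(50,64,590,690,-130,-30)),("garlic",sel(30,82,395,470,-325,-255)),("tall",sel(20,84,395,470,-325,-255))):
        Q=P[s][:,:2].astype(np.float32)
        if len(Q)>5: print(c,n,len(Q),np.round(cv2.minAreaRect(Q)[0]),np.round(cv2.minAreaRect(Q)[1]),round(cv2.minAreaRect(Q)[2],1),cv2.boxPoints(cv2.minAreaRect(Q)).round().tolist())
E
```

```text
bash:   521 Killed                     python3 - <<'E'
from h import *
for c in("scene","side"):
    z=np.load(c+".npz"); m=arm.camera_model(c)
    g=[(r,q) for r in range(130,330) for q in range(270,440) if z["d"][r,q]>0]
    P=np.array([at_d(m,p,z["d"][p]) for p in g]); C=np.array([z["im"][p] for p in g]).astype(float)
    sel=lambda a,b,x0,x1,y0,y1:(P[:,2]>a)&(P[:,2]<b)&(P[:,0]>x0)&(P[:,0]<x1)&(P[:,1]>y0)&(P[:,1]<y1)
    for n,s in (("shelf",sel(280,298,480,800,-250,350)),("keepertop",sel(66,96,480,680,-70,180)),("tin",sel(50,64,590,690,-130,-30)),("garlic",sel(30,82,395,470,-325,-255)),("tall",sel(20,84,395,470,-325,-255))):
        Q=P[s][:,:2].astype(np.float32)
        if len(Q)>5: print(c,n,len(Q),np.round(cv2.minAreaRect(Q)[0]),np.round(cv2.minAreaRect(Q)[1]),round(cv2.minAreaRect(Q)[2],1),cv2.boxPoints(cv2.minAreaRect(Q)).round().tolist())
E
```

```bash
cat >> h.py <<'E'
def cloud(m,d):
    "world points of all pixels, 400x640x3 (nan where no reading)"
    j,i=np.meshgrid(np.arange(640),np.arange(400)); f=K(m)
    a=np.stack([(j-m["cx"])/f,(i-m["cy"])/f],-1); u=a.copy()
    for _ in range(20): u=a/(1+m["k1"]*(u**2).sum(-1,keepdims=True))
    v=np.concatenate([u,np.ones((400,640,1))],-1)*d[...,None]; P=np.array(m["pose"])
    X=v@P[:3,:3].T+P[:3,3]; X[d<=0]=np.nan; return X
def rect(P,a,b,x0,x1,y0,y1):
    with np.errstate(invalid="ignore"): s=(P[...,2]>a)&(P[...,2]<b)&(P[...,0]>x0)&(P[...,0]<x1)&(P[...,1]>y0)&(P[...,1]<y1)
    Q=P[s][:,:2].astype(np.float32)
    if len(Q)<6: return len(Q)
    r=cv2.minAreaRect(Q); return len(Q),np.round(r[0]).tolist(),np.round(r[1]).tolist(),round(r[2],1),cv2.boxPoints(r).round().tolist()
E
python3 - <<'E'
from h import *
for c in("scene","side"):
    z=np.load(c+".npz"); m=arm.camera_model(c); P=cloud(m,z["d"])
    for n,s in (("shelf",(283,297,480,800,-250,350)),("keepertop",(66,96,480,680,-70,180)),("tin",(50,64,590,690,-130,-30)),("garlic",(35,84,395,470,-325,-255))):
        print(c,n,rect(P,*s))
E
```

```text
scene shelf (2725, [665.0, 67.0], [256.0, 422.0], 11.7, [[497.0, 248.0], [583.0, -165.0], [833.0, -114.0], [748.0, 300.0]])
scene keepertop (1199, [576.0, 67.0], [110.0, 220.0], 20.9, [[485.0, 150.0], [564.0, -55.0], [667.0, -16.0], [588.0, 189.0]])
scene tin (280, [643.0, -67.0], [76.0, 86.0], 20.3, [[592.0, -40.0], [622.0, -121.0], [693.0, -94.0], [663.0, -14.0]])
scene garlic (253, [429.0, -287.0], [50.0, 56.0], 83.2, [[399.0, -309.0], [454.0, -316.0], [460.0, -266.0], [404.0, -259.0]])
side shelf (1685, [662.0, 67.0], [255.0, 420.0], 11.7, [[494.0, 247.0], [580.0, -165.0], [830.0, -113.0], [744.0, 299.0]])
side keepertop (869, [577.0, 65.0], [111.0, 217.0], 20.9, [[486.0, 147.0], [564.0, -56.0], [667.0, -16.0], [590.0, 187.0]])
side tin (230, [637.0, -70.0], [75.0, 91.0], 89.4, [[592.0, -107.0], [682.0, -108.0], [683.0, -33.0], [592.0, -32.0]])
side garlic (227, [428.0, -289.0], [46.0, 53.0], 51.7, [[392.0, -291.0], [434.0, -324.0], [463.0, -287.0], [421.0, -254.0]])
```

```bash
cat >> h.py <<'E'
from scipy.spatial.transform import Rotation as R
def rot(tilt,az):
    c,s=np.cos(az),np.sin(az); a,b=np.sin(tilt),np.cos(tilt)
    z=np.array([a*c,a*s,-b]); x=np.array([b*c,b*s,a]); return R.from_matrix(np.column_stack([x,np.cross(z,x),z]))
def inc(pos,tilt,az):
    o=arm.get_obs(); v=(rot(tilt,az)*R.from_rotvec(o["ee_rot"]).inv()).as_rotvec()
    print("inc",(np.array(pos)-o["tool_pos"]).round(1),v.round(3),"t",o["time_s"])
Ck=np.array([576,66.]); yaw=.365
def kp(x,y): return Ck+np.array([[np.cos(yaw),-np.sin(yaw)],[np.sin(yaw),np.cos(yaw)]])@np.array([x,y])
def lidp(r,a): return kp(-6,63)+r*np.array([np.sin(yaw-a),-np.cos(yaw-a)])
E
python3 - <<'E'
from h import *
inc((430,-90,270),.785,.365); print(lidp(145,0),lidp(145,.1),kp(0,-45))
E
```

```text
inc [293.1 416.8  38.7] [ 0.243 -0.747  0.096] t 1.9
[599.66509958 -12.73984418] [585.88429576 -17.23031144] [592.06271825  23.96443075]
```

move_arm:
  increments:
    - [[35,52,30,0.03,-0.09,0.01,255],[73,104,60,0.06,-0.18,0.02,255],[110,156,60,0.09,-0.28,0.03,255],[147,208,60,0.12,-0.37,0.05,255],[183,260,60,0.15,-0.47,0.06,255],[220,312,50,0.18,-0.56,0.07,255],[256,364,40,0.21,-0.65,0.08,255],[293,417,39,0.243,-0.747,0.096,255],[293,417,39,0.243,-0.747,0.096,255],[293,417,39,0.243,-0.747,0.096,255]]
  grip_force: 30

```text
time_s: 3.15
tool_pos: [429.7, -88.0, 270.3]
ee_rot: [-2.733, -0.51, -1.132]
ft_force: [0.6, -0.4, 1.2]
gripper_width: -0.1
grasp_force: 0.0
```

```bash
python3 - <<'E'
from h import *
m=arm.camera_model("wrist"); im,d=arm.camera("wrist"); P=cloud(m,d); save("w1",im)
for n,z in (("pin",84.5),("lid_end",84.5),("keeper",0),("mouth",72),("tin",0)):
    for r in arm.pinpoint("wrist",n)[:2]: print(n,round(r["p"],2),np.round(r["point"]),at_z(m,r["point"],z).round())
print(rect(P,66,96,480,680,-70,200))
for r in arm.silhouettes("wrist","lid")[:1]:
    Q=P[r["region"]]; Q=Q[(Q[:,2]>78)&(Q[:,2]<92)]; b=cv2.minAreaRect(Q[:,:2].astype(np.float32)); print(r["p"],b,np.median(Q[:,2]),cv2.boxPoints(b))
E
```

```text
pin 0.96 [165. 211.] [550. 132.  84.]
lid_end 0.67 [165. 319.] [605. -12.  84.]
keeper 0.88 [193. 268.] [577.  71.   0.]
mouth 0.77 [167. 291.] [596.  29.  72.]
tin 0.75 [190. 361.] [640. -72.   0.]
(9153, [576.0, 67.0], [104.0, 220.0], 21.3, [[488.0, 151.0], [567.0, -54.0], [664.0, -16.0], [585.0, 188.0]])
0.88 ((571.295166015625, 65.36744689941406), (93.73575592041016, 219.66273498535156), 21.184900283813477) 84.90489976128578 [[487.90393  150.83925 ]
 [567.2854   -53.97847 ]
 [654.6864   -20.104355]
 [575.30493  184.71336 ]]
```

View pics/w1.png

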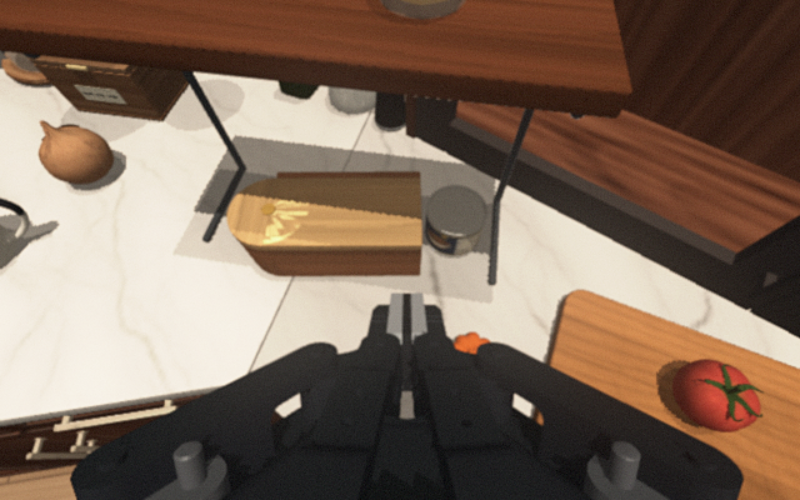

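The lid shows pale and shut over the keeper: pin cap at view pixel (267,210), free end at (420,220), tin just right of it. The fit gives the keeper at (576,67) with yaw 0.37, which agrees with the fixed cameras.

```bash
sed -i 's/Ck=np.array(\[576,66.\]); yaw=.365/Ck=np.array([576,67.]); yaw=.37/' h.py; python3 - <<'E'
from h import *
inc((*lidp(148,.08),100),.785,.37); print(lidp(148,.08))
E
```

```text
inc [ 160.1   72.5 -170.3] [-0.    -0.     0.006] t 3.5
[589.94519303 -18.25316339]
```

move_arm:
  increments:
    - [[40,20,-45,0,0,0,255],[80,38,-90,0,0,0,255],[120,57,-130,0,0,0,255],[140,65,-150,0,0,0,255],[160,73,-168,0,0,0,255],[160,73,-170,0,0,0,255],[160,73,-172,0,0,0,255],[160,73,-172,0,0,0,255]]

```text
time_s: 4.5
tool_pos: [589.6, -17.4, 98.8]
ee_rot: [-2.735, -0.504, -1.133]
ft_force: [-0.1, -0.2, -1.1]
gripper_width: 0.3
grasp_force: 0.0
```

move_arm:
  increments:
    - [[0,0,-2,0,0,0,255],[0,0,-4,0,0,0,255],[0,0,-5,0,0,0,255],[0,0,-5,0,0,0,255]]

```text
time_s: 5.0
tool_pos: [589.8, -16.8, 93.2]
ee_rot: [-2.735, -0.505, -1.132]
ft_force: [-0.2, -0.8, -0.4]
gripper_width: 0.3
grasp_force: 0.0
```

move_arm:
  increments:
    - [[0,0,-1,0,0,0,255],[0,0,-2,0,0,0,255],[0,0,-2,0,0,0,255]]

```text
time_s: 5.38
tool_pos: [589.8, -16.8, 91.1]
ee_rot: [-2.735, -0.505, -1.132]
ft_force: [0.8, 0.7, -0.2]
gripper_width: -0.2
grasp_force: 0.0
```

move_arm:
  increments:
    - [[0,0,-1,0,0,0,255],[0,0,-2,0,0,0,255],[0,0,-2,0,0,0,255]]

```text
time_s: 5.75
tool_pos: [590.4, -16.7, 90.1]
ee_rot: [-2.733, -0.506, -1.135]
ft_force: [-3.0, 1.1, 6.5]
gripper_width: -0.2
grasp_force: 3.2
```

```bash
cat >> h.py <<'E'
def arc(a1,n):
    o=arm.get_obs(); p=np.array(o["tool_pos"])[:2]; v=p-kp(-6,63); r=np.hypot(*v); a0=yaw-np.arctan2(v[0],-v[1])
    print("r",r.round(1),"a0",a0.round(3)); print([[round(float(x)) for x in lidp(r,a)-p] for a in np.linspace(a0,a1,n+1)[1:]])
E
python3 -c "
from h import *
arc(.7,8)"
```

```text
r 146.6 a0 0.074
[[-11, -3], [-22, -5], [-34, -6], [-45, -6], [-57, -6], [-68, -4], [-79, -2], [-90, 2]]
```

move_arm:
  increments:
    - [[-5,-1,0,0,0,0,255],[-11,-3,0,0,0,0,255],[-16,-4,0,0,0,0,255],[-22,-5,0,0,0,0,255]]

```text
time_s: 6.25
tool_pos: [568.1, -21.5, 90.1]
ee_rot: [-2.733, -0.506, -1.135]
ft_force: [1.6, 3.7, 5.5]
gripper_width: 0.1
grasp_force: 2.8
```

```bash
cat >> h.py <<'E'
def lidang(cam):
    "lid angle from the plane height points ahead of the keeper"
    m=arm.camera_model(cam); im,d=arm.camera(cam); P=cloud(m,d)
    for r in arm.silhouettes(cam,"lid")[:1]:
        Q=P[r["region"]]; Q=Q[(Q[:,2]>80)&(Q[:,2]<90)][:,:2].astype(np.float32); b=cv2.minAreaRect(Q); v=np.array(b[0])-kp(-6,63)
        print(cam,"p",round(r["p"],2),np.round(b[0]),np.round(b[1]),round(b[2],1),"ang by centre",round(float(yaw-np.arctan2(v[0],-v[1])),3),"dist(63)",np.hypot(*v).round())
    return im
E
python3 -c "
from h import *
lidang('wrist');lidang('scene')
arc(1.0,12)"
```

```text
wrist p 0.67 [564.  64.] [ 95. 220.] 14.0 ang by centre 0.11 dist(63) 62.0
scene p 0.68 [579.  57.] [ 92. 218.] 1.9 ang by centre -0.077 dist(63) 73.0
r 146.5 a0 0.232
[[-9, -1], [-19, -1], [-28, -1], [-37, 0], [-47, 1], [-56, 3], [-65, 6], [-74, 9], [-82, 12], [-91, 17], [-99, 21], [-106, 27]]
```

move_arm:
  increments:
    - [[-9,-1,-0.5,0,0,0,255],[-19,-1,-0.5,0,0,0,255],[-28,-1,-0.5,0,0,0,255],[-37,0,-0.5,0,0,0,255],[-47,1,-0.5,0,0,0,255],[-56,3,-0.5,0,0,0,255],[-65,6,-0.5,0,0,0,255],[-74,9,-0.5,0,0,0,255],[-82,12,-0.5,0,0,0,255],[-91,17,-0.5,0,0,0,255],[-99,21,-0.5,0,0,0,255],[-106,27,-0.5,0,0,0,255]]

```text
time_s: 7.95
tool_pos: [463.2, 3.7, 91.5]
ee_rot: [-2.737, -0.505, -1.123]
ft_force: [0.1, -0.1, 0.4]
gripper_width: -0.3
grasp_force: 0.0
```

```bash
python3 -c "
from h import *
lidang('wrist')
arc(1.8,12)"
```

```text
wrist p 0.7 [523.  67.] [220.  94.] 67.0 ang by centre 0.774 dist(63) 62.0
r 146.4 a0 0.985
[[-8, 6], [-15, 13], [-22, 20], [-29, 27], [-35, 35], [-41, 43], [-45, 52], [-50, 61], [-53, 70], [-56, 80], [-59, 89], [-61, 99]]
```

```bash
python3 -c "
from h import *
inc((*lidp(146,.66),91),.785,.37)"
```

```text
inc [ 42.7 -20.3  -0.7] [-0.    -0.006  0.003] t 8.05
```

move_arm:
  increments:
    - [[0,0,6,0,0,0,255],[22,-10,6,0,0,0,255],[43,-20,5,0,0,0,255],[43,-20,2,0,0,0,255],[43,-20,0,0,0,0,255],[43,-20,-1,0,0,0,255],[43,-20,-1,0,0,0,255]]

```text
time_s: 8.93
tool_pos: [506.6, -16.0, 90.8]
ee_rot: [-2.735, -0.507, -1.124]
ft_force: [-0.4, -0.4, 0.5]
gripper_width: 0.1
grasp_force: 0.0
```

move_arm:
  increments:
    - [[0,0,-1,0,0,0,255],[0,0,-2,0,0,0,255],[0,0,-2,0,0,0,255]]

```text
time_s: 9.3
tool_pos: [508.1, -16.5, 90.0]
ee_rot: [-2.735, -0.507, -1.129]
ft_force: [-0.5, -0.9, 5.2]
gripper_width: 0.2
grasp_force: 3.0
```

```bash
python3 -c "
from h import *
arc(1.45,10)"
```

```text
r 145.5 a0 0.645
[[-11, 4], [-22, 8], [-32, 14], [-42, 20], [-52, 27], [-61, 34], [-69, 43], [-76, 52], [-83, 61], [-89, 71]]
```

move_arm:
  increments:
    - [[-11,4,-0.5,0,0,0,255],[-22,8,-0.7,0,0,0,255],[-32,14,-0.9,0,0,0,255],[-42,20,-1.1,0,0,0,255],[-52,27,-1.3,0,0,0,255]]

```text
time_s: 9.93
tool_pos: [458.0, 8.8, 92.7]
ee_rot: [-2.737, -0.509, -1.111]
ft_force: [-0.5, -0.0, 0.3]
gripper_width: -0.2
grasp_force: 0.0
```

```bash
python3 -c "
from h import *
lidang('wrist')
arc(1.75,10)"
```

```text
wrist p 0.6 [510.  75.] [220.  94.] 52.5 ang by centre 1.032 dist(63) 62.0
r 145.5 a0 1.034
[[-8, 7], [-15, 14], [-22, 22], [-29, 30], [-34, 39], [-40, 48], [-44, 57], [-48, 67], [-51, 77], [-53, 87]]
```

move_arm:
  increments:
    - [[0,0,-1,0,0,0,255],[0,0,-2,0,0,0,255],[0,0,-2,0,0,0,255]]

```text
time_s: 10.4
tool_pos: [459.4, 8.0, 91.4]
ee_rot: [-2.737, -0.509, -1.11]
ft_force: [-0.1, 1.3, -1.1]
gripper_width: 0.2
grasp_force: 0.0
```

move_arm:
  increments:
    - [[0,0,-1,0,0,0,255],[0,0,-2,0,0,0,255],[0,0,-2.5,0,0,0,255],[0,0,-2.5,0,0,0,255]]

```text
time_s: 10.9
tool_pos: [460.3, 7.6, 90.2]
ee_rot: [-2.737, -0.51, -1.109]
ft_force: [0.4, -0.9, -0.4]
gripper_width: -0.3
grasp_force: 0.0
```

```bash
python3 -c "
from h import *
arc(1.5,8)"
```

```text
r 145.2 a0 1.016
[[-7, 5], [-13, 11], [-20, 18], [-25, 24], [-31, 31], [-35, 39], [-40, 46], [-44, 54]]
```

```bash
python3 -c "
from h import *
o=arm.get_obs(); print(np.round(o['joints'],2),o['tool_pos'])"
```

```text
[-0.27 -0.01 -1.14 -0.22  0.43  2.66] [460.27962089   7.63054824  90.24386256]
```

```bash
python3 -c "
from h import *
inc((*lidp(146,.96),96),.3,.15)"
```

```text
inc [ 6.1 -5.4  5.8] [-0.127  0.455 -0.215] t 10.9
```

move_arm:
  increments:
    - [[0,0,12,0,0,0,255],[2,-2,20,-0.04,0.15,-0.07,255],[4,-4,20,-0.08,0.3,-0.14,255],[6,-5,20,-0.127,0.455,-0.215,255],[6,-5,20,-0.127,0.455,-0.215,255],[6,-5,20,-0.127,0.455,-0.215,255]]

```text
time_s: 11.65
tool_pos: [465.4, 2.9, 109.2]
ee_rot: [-3.074, -0.234, -0.465]
ft_force: [-0.6, 0.2, 0.1]
gripper_width: -0.2
grasp_force: 0.0
```

```bash
python3 -c "
from h import *
o=arm.get_obs(); print(np.round(o['joints'],2))
lidang('wrist')
inc((*lidp(146,.96),91),.3,.15)"
```

```text
[-0.03  0.02 -0.66  0.59  0.05  2.97]
wrist p 0.86 [510.  75.] [221.  94.] 52.6 ang by centre 1.031 dist(63) 61.0
inc [  1.8  -0.2 -18.1] [-0.001 -0.001 -0.   ] t 11.75
```

```bash
python3 -c "
from h import *
inc((*lidp(146,.97),91),.3,.5)"
```

```text
inc [  0.6   0.7 -18.1] [-0.001 -0.001  0.35 ] t 11.75
```

move_arm:
  increments:
    - [[0,0,-5,0,0,0.17,255],[1,1,-12,0,0,0.35,255],[1,1,-18,0,0,0.35,255],[1,1,-19,0,0,0.35,255],[1,1,-20,0,0,0.35,255],[1,1,-20,0,0,0.35,255]]

```text
time_s: 12.5
tool_pos: [467.2, 3.8, 90.4]
ee_rot: [-2.941, -0.75, -0.445]
ft_force: [0.2, -0.5, 0.1]
gripper_width: 0.0
grasp_force: 0.0
```

```bash
python3 -c "
from h import *
o=arm.get_obs(); print(np.round(o['joints'],2))"
```

```text
[-0.1   0.08 -0.66  0.58  0.17  2.56]
```

move_arm:
  increments:
    - [[0,0,-1,0,0,0,255],[0,0,-2,0,0,0,255],[0,0,-3,0,0,0,255],[0,0,-3,0,0,0,255]]

```text
time_s: 13.0
tool_pos: [467.2, 3.6, 87.1]
ee_rot: [-2.94, -0.751, -0.444]
ft_force: [0.3, -0.1, 0.2]
gripper_width: 0.1
grasp_force: 0.0
```

```bash
python3 -c "
from h import *
arc(1.75,12)"
```

```text
r 144.4 a0 0.961
[[-8, 6], [-15, 12], [-22, 18], [-28, 25], [-34, 32], [-40, 40], [-45, 48], [-49, 57], [-53, 65], [-57, 74], [-59, 83], [-61, 93]]
```

move_arm:
  increments:
    - [[0,0,-1,0,0,0,255],[0,0,-1.5,0,0,0,255],[0,0,-1.5,0,0,0,255]]

```text
time_s: 13.38
tool_pos: [467.8, 3.4, 86.4]
ee_rot: [-2.941, -0.751, -0.446]
ft_force: [-2.7, -1.5, 8.0]
gripper_width: 0.0
grasp_force: 4.2
```

move_arm:
  increments:
    - [[-8,6,0,0,0,0,255],[-15,12,0,0,0,0,255],[-22,18,0,0,0,0,255],[-28,25,0,0,0,0,255],[-34,32,0,0,0,0,255],[-40,40,0,0,0,0,255]]

```text
time_s: 14.12
tool_pos: [427.9, 44.0, 86.5]
ee_rot: [-2.941, -0.751, -0.447]
ft_force: [3.0, -0.5, 6.0]
gripper_width: 0.1
grasp_force: 3.0
```

```bash
python3 -c "
from h import *
o=arm.get_obs(); print(np.round(o['joints'],2))
lidang('wrist')
arc(1.85,10)"
```

```text
[ 0.    0.01 -0.75  0.55  0.14  2.66]
wrist p 0.64 [478.  81.] [161.  95.] 31.6 ang by centre 1.394 dist(63) 82.0
r 143.8 a0 1.359
[[-4, 6], [-7, 12], [-10, 18], [-13, 25], [-16, 32], [-18, 38], [-20, 45], [-21, 52], [-22, 59], [-23, 66]]
```

move_arm:
  increments:
    - [[-4,6,0,0,0,0,255],[-7,12,0,0,0,0,255],[-10,18,-0.2,0,0,0,255],[-13,25,-0.2,0,0,0,255],[-16,32,-0.2,0,0,0,255],[-18,38,-0.3,0,0,0,255],[-20,45,-0.3,0,0,0,255],[-21,52,-0.3,0,0,0,255]]

```text
time_s: 15.22
tool_pos: [406.5, 95.9, 86.2]
ee_rot: [-2.941, -0.751, -0.446]
ft_force: [-4.5, -3.7, 13.4]
gripper_width: 0.0
grasp_force: 7.1
```

move_arm:
  increments:
    - [[0,0,15,0,0,0,255],[-5,-15,60,0,0,0,200],[-10,-30,120,0,0,0,0],[-10,-60,170,0,0,0,0],[-10,-90,190,0,0,0,0]]

```text
time_s: 15.85
tool_pos: [396.4, 5.3, 278.2]
ee_rot: [-2.94, -0.753, -0.449]
ft_force: [1.5, -0.3, -0.3]
gripper_width: 71.8
grasp_force: 0.0
```

```bash
python3 -c "
from h import *
save('w2',lidang('wrist'))
inc((335,-215,240),.6,-.5)"
```

```text
wrist p 0.91 [487. 113.] [218.  94.] 10.3 ang by centre 1.768 dist(63) 62.0
inc [ -61.9 -219.   -37.5] [ 0.001 -0.311 -0.99 ] t 15.95
```

View pics/w2.png

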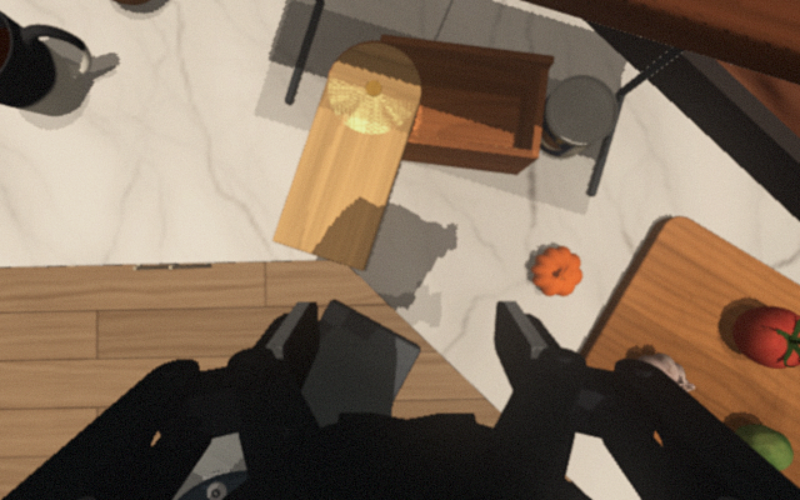

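Lid wide open (about 1.76 rad), mouth clear at view pixel (480,115). The garlic on the board is at (660,370) and the orange pumpkin look-alike at (556,270). Next I go to look at the garlic.

```bash
python3 -c "
from h import *
inc((390,-284,150),.4,-.1)"
```

```text
inc [  -6.9 -288.  -127.5] [ 0.021 -0.097 -0.597] t 15.95
```

move_arm:
  increments:
    - [[-4,-55,0,0,-0.02,-0.12,0],[-7,-110,0,0.01,-0.04,-0.24,0],[-7,-165,-20,0.01,-0.06,-0.36,0],[-7,-220,-50,0.02,-0.08,-0.48,0],[-7,-275,-90,0.02,-0.1,-0.6,0],[-7,-288,-128,0.02,-0.1,-0.6,0],[-7,-288,-128,0.02,-0.1,-0.6,0],[-7,-288,-128,0.02,-0.1,-0.6,0]]

```text
time_s: 16.95
tool_pos: [389.5, -281.4, 147.9]
ee_rot: [3.057, -0.153, 0.62]
ft_force: [-1.1, -0.4, -0.1]
gripper_width: 85.4
grasp_force: 0.0
```

```bash
python3 - <<'E'
from h import *
o=arm.get_obs(); print(np.round(o['joints'],2))
m=arm.camera_model("wrist"); im,d=arm.camera("wrist"); P=cloud(m,d); save("w3",im)
for r in arm.pinpoint("wrist","garlic_mid")[:3]: print(round(r["p"],2),np.round(r["point"]),at_z(m,r["point"],50).round())
for r in arm.silhouettes("wrist","garlic_mid")[:2]:
    Q=P[r["region"]]; print(r["p"],np.nanpercentile(Q,[2,50,98],axis=0).round())
inc((435+7,-288,50-17),.4,-.1)
E
```

```text
[-0.78 -0.   -0.61  0.65  0.25  2.5 ]
0.86 [196. 320.] [ 433. -281.   50.]
0.59 [157. 170.] [ 482. -149.   50.]
0.78 [[ 461. -167.   19.]
 [ 481. -149.   37.]
 [ 510. -124.   54.]]
0.58 [[ 406. -307.   46.]
 [ 430. -284.   59.]
 [ 456. -261.   75.]]
inc [  51.9   -6.  -116.1] [ 0.001  0.002 -0.001] t 17.1
```

View pics/w3.png

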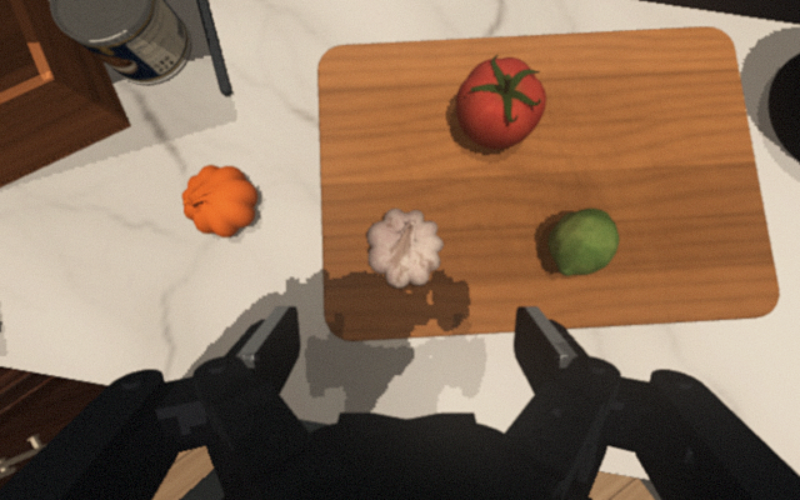

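The whitish bulb at view pixel (405,248) is centred between the fingers, and the orange one at (222,200) is left alone. Descending.

move_arm:
  increments:
    - [[17,-1,-40,0,0,0,0],[35,-2,-80,0,0,0,0],[48,-3,-108,0,0,0,0],[54,-3,-119,0,0,0,0],[54,-3,-119,0,0,0,0],[54,-3,-119,0,0,0,255],[54,-3,-119,0,0,0,255],[54,-3,-119,0,0,0,255],[54,-3,-119,0,0,0,255],[54,-3,-119,0,0,0,255],[54,-3,-119,0,0,0,255]]
  grip_force: 25

```text
time_s: 18.48
tool_pos: [443.6, -286.0, 29.9]
ee_rot: [3.054, -0.154, 0.623]
ft_force: [-4.7, 1.3, 9.3]
gripper_width: 50.3
grasp_force: 24.1
```

move_arm:
  increments:
    - [[0,0,20,0,0,0,255],[0,0,60,0,0,0,255],[0,0,120,0,0,0,255],[0,40,170,0,0,0,255],[0,80,180,0,0,0,255],[0,80,180,0,0,0,255]]

```text
time_s: 19.23
tool_pos: [443.2, -203.7, 210.6]
ee_rot: [3.054, -0.149, 0.625]
ft_force: [-0.1, 0.6, -0.2]
gripper_width: 50.5
grasp_force: 26.3
```

```bash
python3 - <<'E'
from h import *
inc((504,-9,170),.75,.37)
m=arm.camera_model("wrist"); im,d=arm.camera("wrist"); P=cloud(m,d)
for r in arm.silhouettes("wrist","garlic_mid")[:3]:
    Q=P[r["region"]]; print(r["p"],np.round(r["point"]),np.nanpercentile(Q,[2,50,98],axis=0).round())
E
```

```text
inc [ 60.8 194.7 -40.6] [ 0.048 -0.346  0.463] t 19.225
0.58 [277. 326.] [[ 411. -226.  229.]
 [ 434. -204.  241.]
 [ 457. -181.  256.]]
```

move_arm:
  increments:
    - [[10,35,0,0.01,-0.06,0.08,255],[20,70,0,0.02,-0.12,0.16,255],[30,105,0,0.025,-0.18,0.24,255],[40,140,-5,0.03,-0.24,0.32,255],[50,170,-20,0.04,-0.3,0.4,255],[61,195,-41,0.048,-0.346,0.463,255],[61,195,-41,0.048,-0.346,0.463,255],[61,195,-41,0.048,-0.346,0.463,255]]

```text
time_s: 20.32
tool_pos: [504.6, -11.5, 167.7]
ee_rot: [-2.761, -0.51, -1.079]
ft_force: [0.3, 0.7, -0.2]
gripper_width: 50.8
grasp_force: 26.4
```

```bash
python3 - <<'E'
from h import *
o=arm.get_obs(); print(np.round(o['joints'],2))
for p in ((504,-9,154),(564,14,96),(580,20,86),(592,25,72),(606,30,44)): inc(p,.75,.37)
save("w4",lidang("wrist"))
E
```

```text
[-0.27 -0.11 -0.88  0.16  0.42  2.64]
inc [ -0.6   2.5 -13.7] [ 0.    -0.005  0.004] t 20.325
inc [ 59.4  25.5 -71.7] [ 0.    -0.005  0.004] t 20.325
inc [ 75.4  31.5 -81.7] [ 0.    -0.005  0.004] t 20.325
inc [ 87.4  36.5 -95.7] [ 0.    -0.005  0.004] t 20.325
inc [ 101.4   41.5 -123.7] [ 0.    -0.005  0.004] t 20.325
wrist p 0.7 [491. 114.] [213.  95.] 10.4 ang by centre 1.775 dist(63) 57.0
```

View pics/w4.png

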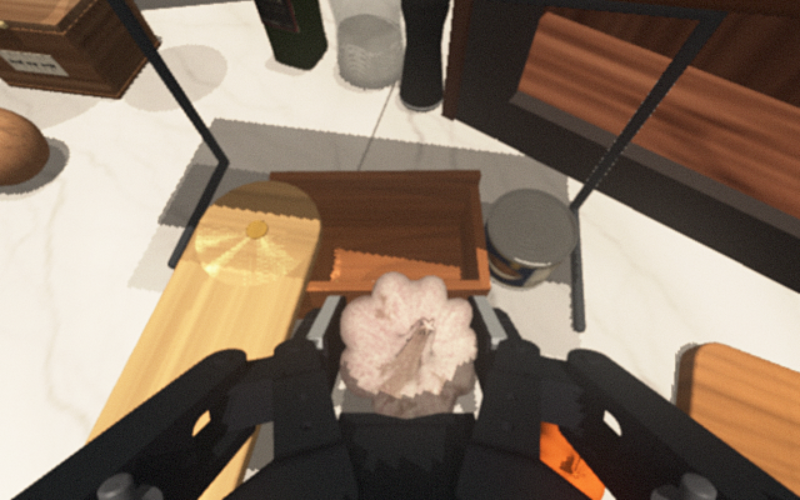

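move_arm:
  increments:
    - [[20,8,-35,0,0,0,255],[40,16,-58,0,0,0,255],[59,25,-71,0,0,0,255],[75,31,-81,0,0,0,255],[87,36,-95,0,0,0,255],[95,39,-110,0,0,0,255],[101,41,-123,0,0,0,255],[101,41,-123,0,0,0,255]]

```text
time_s: 21.42
tool_pos: [605.8, 30.1, 44.2]
ee_rot: [-2.76, -0.511, -1.079]
ft_force: [0.5, -1.0, -0.5]
gripper_width: 50.3
grasp_force: 26.4
```

move_arm:
  increments:
    - [[0,0,-4,0,0,0,255],[0,0,-4,0,0,0,100],[0,0,-4,0,0,0,60],[0,0,-4,0,0,0,45],[0,0,-4,0,0,0,45],[0,0,-4,0,0,0,45]]

```text
time_s: 22.18
tool_pos: [606.3, 29.1, 41.4]
ee_rot: [-2.761, -0.51, -1.083]
ft_force: [3.0, -5.7, 0.3]
gripper_width: 69.8
grasp_force: 2.7
```

move_arm:
  increments:
    - [[-6,-2,15,0,0,0,45],[-14,-5,30,0,0,0,45],[-26,-10,44,0,0,0,45],[-45,-17,60,0,0,0,45],[-70,-28,80,0,0,0,45],[-101,-40,120,0,0,0,150],[-120,-50,150,0,0,0,255],[-120,-50,150,0,0,0,255]]

```text
time_s: 23.18
tool_pos: [485.5, -20.6, 193.5]
ee_rot: [-2.76, -0.511, -1.088]
ft_force: [0.9, -0.0, -0.0]
gripper_width: 16.0
grasp_force: 0.0
```

```bash
python3 - <<'E'
from h import *
save("w5",lidang("wrist"))
m=arm.camera_model("wrist"); im,d=arm.camera("wrist"); P=cloud(m,d)
for r in arm.silhouettes("wrist","garlic_mid")[:3]:
    Q=P[r["region"]]; print(r["p"],np.round(r["point"]),np.nanpercentile(Q,[2,50,98],axis=0).round())
E
```

```text
wrist p 0.96 [488. 114.] [222.  95.] 9.8 ang by centre 1.781 dist(63) 60.0
0.63 [199. 322.] [[566.  -6.  33.]
 [583.  17.  46.]
 [606.  43.  61.]]
0.59 [328. 424.] [[ 487. -127.   25.]
 [ 492. -120.   37.]
 [ 499. -114.   43.]]
```

View pics/w5.png

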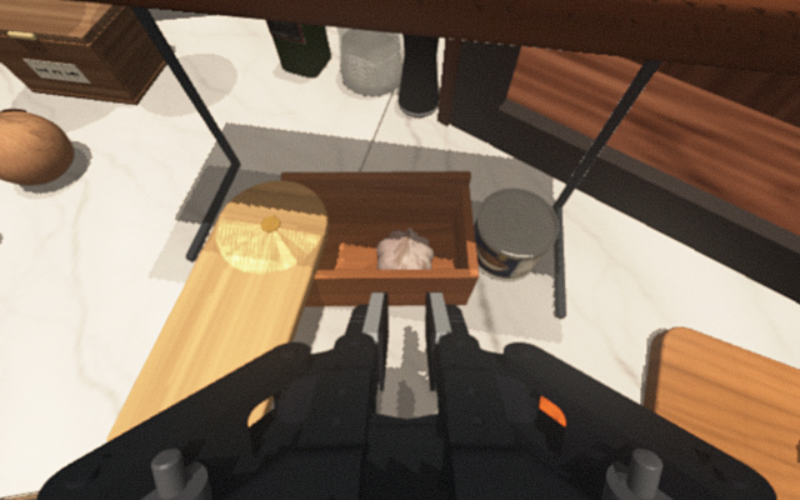

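Garlic rests inside the keeper at view pixel (405,248), its top (62 mm) below the rim. Now I swing the lid back.

```bash
python3 - <<'E'
from h import *
inc((*lidp(145,1.78),92),.3,.5); print(lidp(145,1.78))
E
```

```text
inc [-80.5 119.5 -97.4] [-0.189  0.403  0.131] t 23.375
[404.49474907 100.35180501]
```

move_arm:
  increments:
    - [[-25,40,0,-0.06,0.13,0.04,255],[-50,80,-10,-0.12,0.26,0.08,255],[-80,119,-40,-0.189,0.403,0.131,255],[-80,119,-70,-0.189,0.403,0.131,255],[-80,119,-90,-0.189,0.403,0.131,255],[-80,119,-98,-0.189,0.403,0.131,255],[-80,119,-102,-0.189,0.403,0.131,255],[-80,119,-102,-0.189,0.403,0.131,255]]

```text
time_s: 24.38
tool_pos: [405.5, 99.5, 88.6]
ee_rot: [-2.94, -0.751, -0.447]
ft_force: [0.4, -0.5, 0.5]
gripper_width: 0.4
grasp_force: 0.0
```

move_arm:
  increments:
    - [[0,0,-1,0,0,0,255],[0,0,-2,0,0,0,255],[0,0,-3,0,0,0,255],[0,0,-3.4,0,0,0,255],[0,0,-3.4,0,0,0,255]]

```text
time_s: 25.0
tool_pos: [405.9, 99.6, 86.1]
ee_rot: [-2.94, -0.752, -0.45]
ft_force: [-5.5, -3.0, 15.3]
gripper_width: -0.3
grasp_force: 7.8
```

```bash
python3 - <<'E'
from h import *
arc(1.0,12)
E
```

```text
r 143.8 a0 1.773
[[2, -9], [4, -18], [7, -27], [11, -35], [15, -44], [20, -52], [25, -59], [30, -67], [36, -74], [43, -80], [50, -87], [57, -92]]
```

move_arm:
  increments:
    - [[0,0,0.8,0,0,0,255],[2,-9,0.8,0,0,0,255],[4,-18,0.8,0,0,0,255],[7,-27,0.8,0,0,0,255],[11,-35,0.8,0,0,0,255],[15,-44,0.8,0,0,0,255],[20,-52,0.7,0,0,0,255],[25,-59,0.7,0,0,0,255],[30,-67,0.6,0,0,0,255],[36,-74,0.6,0,0,0,255],[43,-80,0.5,0,0,0,255],[50,-87,0.5,0,0,0,255]]

```text
time_s: 26.5
tool_pos: [456.4, 12.1, 86.4]
ee_rot: [-2.94, -0.752, -0.45]
ft_force: [-0.1, 2.7, 9.7]
gripper_width: 0.0
grasp_force: 4.6
```

```bash
python3 - <<'E'
from h import *
lidang("wrist"); arc(.8,6)
o=arm.get_obs(); print(np.round(o['joints'],2))
E
```

```text
wrist p 0.97 [498.  68.] [192.  94.] 48.2 ang by centre 1.106 dist(63) 75.0
r 144.0 a0 1.049
[[5, -4], [10, -7], [15, -10], [20, -13], [25, -16], [30, -19]]
[-0.08  0.06 -0.69  0.56  0.16  2.58]
```

```bash
python3 - <<'E'
from h import *
inc((*lidp(146,1.13),92),.62,.4)
E
```

```text
inc [-10.1   6.2   5.5] [ 0.139 -0.284 -0.099] t 26.6
```

move_arm:
  increments:
    - [[0,0,12,0,0,0,255],[-4,2,20,0.05,-0.1,-0.03,255],[-8,4,20,0.1,-0.2,-0.07,255],[-10,6,18,0.139,-0.284,-0.1,255],[-10,6,10,0.139,-0.284,-0.1,255],[-10,6,6,0.139,-0.284,-0.1,255],[-10,6,6,0.139,-0.284,-0.1,255]]

```text
time_s: 27.48
tool_pos: [446.2, 18.5, 91.6]
ee_rot: [-2.825, -0.573, -0.899]
ft_force: [0.3, -0.9, 0.6]
gripper_width: 0.1
grasp_force: 0.0
```

```bash
python3 - <<'E'
from h import *
o=arm.get_obs(); print(np.round(o['joints'],2))
E
```

```text
[-0.18 -0.07 -1.    0.1   0.32  2.65]
```

move_arm:
  increments:
    - [[0,0,-1,0,0,0,255],[0,0,-2,0,0,0,255],[0,0,-3,0,0,0,255],[0,0,-3,0,0,0,255]]

```text
time_s: 27.98
tool_pos: [445.6, 18.7, 88.9]
ee_rot: [-2.824, -0.573, -0.902]
ft_force: [-1.2, -0.9, 4.0]
gripper_width: 0.2
grasp_force: 2.0
```

```bash
python3 - <<'E'
from h import *
arc(.1,17)
E
```

```text
r 146.3 a0 1.141
[[7, -6], [14, -12], [21, -17], [28, -22], [36, -26], [44, -30], [53, -33], [61, -36], [70, -38], [79, -40], [88, -41], [97, -41], [106, -41], [115, -41], [123, -40], [132, -38], [141, -36]]
```

move_arm:
  increments:
    - [[0,0,-0.6,0,0,0,255],[7,-6,-0.6,0,0,0,255],[14,-12,-0.6,0,0,0,255],[21,-17,-0.6,0,0,0,255],[28,-22,-0.6,0,0,0,255],[36,-26,-0.6,0,0,0,255],[44,-30,-0.6,0,0,0,255],[53,-33,-0.6,0,0,0,255]]

```text
time_s: 28.98
tool_pos: [499.2, -14.8, 88.7]
ee_rot: [-2.825, -0.572, -0.904]
ft_force: [-3.8, -3.2, 8.3]
gripper_width: 0.0
grasp_force: 4.0
```

```bash
python3 - <<'E'
from h import *
lidang("wrist"); arc(.1,10)
E
```

```text
wrist p 0.59 [529.  65.] [220.  94.] 72.0 ang by centre 0.684 dist(63) 62.0
r 146.5 a0 0.701
[[8, -3], [17, -5], [26, -6], [34, -7], [43, -8], [52, -8], [61, -7], [70, -6], [78, -5], [87, -3]]
```

move_arm:
  increments:
    - [[8,-3,0,0,0,0,255],[17,-5,0,0,0,0,255],[26,-6,0,0,0,0,255],[34,-7,0,0,0,0,255],[43,-8,0,0,0,0,255],[52,-8,0,0,0,0,255],[61,-7,0,0,0,0,255]]

```text
time_s: 29.95
tool_pos: [560.3, -22.2, 88.8]
ee_rot: [-2.826, -0.572, -0.904]
ft_force: [-2.0, -4.4, 7.8]
gripper_width: -0.2
grasp_force: 3.8
```

```bash
python3 - <<'E'
from h import *
lidang("wrist"); arc(.0,8)
E
```

```text
wrist p 0.57 [553.  62.] [ 94. 221.] 5.2 ang by centre 0.278 dist(63) 62.0
r 146.1 a0 0.28
[[5, 1], [10, 1], [15, 2], [20, 3], [25, 5], [30, 6], [35, 8], [40, 9]]
```

```bash
python3 - <<'E'
from h import *
inc((*lidp(148,.43),93),.8,.4); 
E
```

```text
inc [-22.   -2.3   4.1] [ 0.071 -0.166  0.   ] t 30.05
```

move_arm:
  increments:
    - [[-5,0,12,0,0,0,255],[-12,-1,16,0.035,-0.08,0,255],[-22,-2,14,0.07,-0.166,0,255],[-22,-2,8,0.07,-0.166,0,255],[-22,-2,4,0.07,-0.166,0,255],[-22,-2,2,0.07,-0.166,0,255],[-22,-2,2,0.07,-0.166,0,255]]

```text
time_s: 30.92
tool_pos: [538.2, -23.4, 90.4]
ee_rot: [-2.705, -0.549, -1.141]
ft_force: [0.3, -0.1, 1.3]
gripper_width: 0.0
grasp_force: 0.3
```

move_arm:
  increments:
    - [[0,0,-0.7,0,0,0,255],[0,0,-1.4,0,0,0,255],[0,0,-1.4,0,0,0,255]]

```text
time_s: 31.3
tool_pos: [538.7, -23.4, 90.1]
ee_rot: [-2.703, -0.55, -1.145]
ft_force: [-1.6, -0.7, 7.2]
gripper_width: -0.2
grasp_force: 3.9
```

```bash
python3 - <<'E'
from h import *
lidang("wrist"); arc(.13,8)
E
```

```text
wrist p 0.64 [554.  62.] [ 96. 220.] 4.7 ang by centre 0.259 dist(63) 62.0
r 147.3 a0 0.431
[[6, 0], [11, 0], [17, 0], [22, 0], [28, 1], [33, 2], [39, 3], [44, 4]]
```

move_arm:
  increments:
    - [[6,0,0,0,0,0,255],[11,0,0,0,0,0,255],[17,0,0,0,0,0,255],[22,0,0,0,0,0,255],[28,1,0,0,0,0,255],[33,2,0,0,0,0,255],[37,3,0,0,0,0,255],[41,4,0,0,0,0,255],[45,5,0,0,0,0,255]]

```text
time_s: 32.52
tool_pos: [583.7, -19.2, 90.0]
ee_rot: [-2.706, -0.548, -1.144]
ft_force: [-8.4, -4.7, 11.8]
gripper_width: 0.1
grasp_force: 6.3
```

```bash
python3 - <<'E'
from h import *
lidang("wrist")
E
```

```text
wrist p 0.83 [572.  67.] [ 96. 221.] 21.6 ang by centre -0.039 dist(63) 62.0
```

move_arm:
  increments:
    - [[0,0,8,0,0,0,255],[-15,-6,20,0,0,0,255],[-50,-25,55,0,0,0,255],[-90,-40,95,0,0,0,255],[-130,-60,140,0,0,0,255],[-150,-70,180,0,0,0,255],[-150,-70,180,0,0,0,255]]

```text
time_s: 33.5
tool_pos: [432.3, -89.7, 272.4]
ee_rot: [-2.707, -0.548, -1.147]
ft_force: [0.9, -0.3, 0.3]
gripper_width: 0.2
grasp_force: 0.0
```

```bash
python3 - <<'E'
from h import *
save("w6",lidang("wrist"))
E
```

```text
wrist p 0.9 [572.  66.] [ 95. 217.] 21.5 ang by centre -0.026 dist(63) 63.0
```

View pics/w6.png

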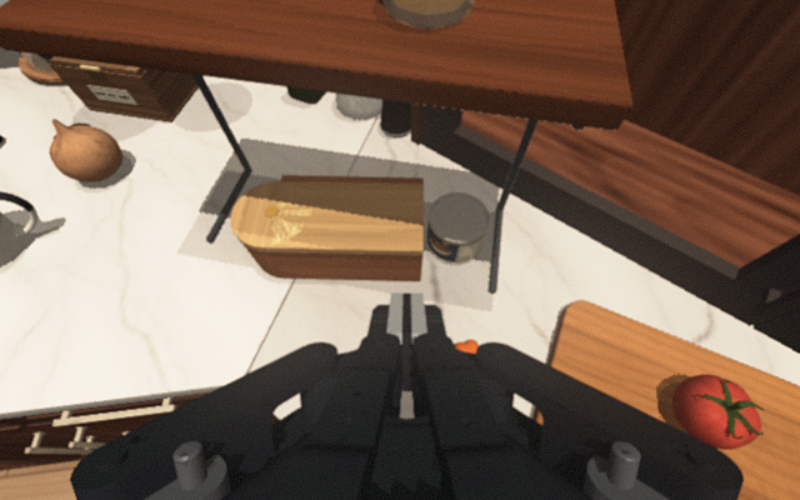

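The lid lies shut over the keeper, its free end flush at view pixel (423,220), as at the start. The tin, onion and shelf stand as before.

```bash
python3 -c "
from workcell import arm
print(arm.sign_off())"
```

```text
the job is handed in; nothing more can be done
None
```

The garlic is inside the keeper, the lid is swung fully shut, and the job was handed in at about 34 s; the sign-off returned no verdict, and the bystanders in the last wrist view stood where they began.

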